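# Prop the lure-drying cabinet's door open on its stay

## Task

The freshly lacquered lures need air: draw the drying cabinet's door further open with the flat steel stay that lies on its roof, and drop the stay's second hole, counted from the knob end, fully down over the steel peg so that the door is held there. The peg is clamped somewhere along a slot, so feel gently for it with the stay rather than forcing it down, then let go and leave everything else on the bench where it stands.

Things in the scene. Friction and masses are not known exactly. Their poses are not given: they have to be found in the camera images.
- cabinet: Grey bench-top drying cabinet, fixed, 220 (x) by 280 (y) by 160 mm high; origin at the centre of its underside. Its front faces its own -x (the robot) and has a door with a vertical hinge at its +y edge. A small jar and a spool stand on its flat roof near the +y edge.
- hinge (a point): Point on the door's vertical hinge axis, level with the stay's mid thickness (167 mm above the bench), at -117, +140 mm in the cabinet's x, y; axes as the cabinet's.
- door (a joint): Angle of the clear-windowed door, 280 mm wide, 14 thick, 160 high: 0 closed, growing as its free edge swings out to the cabinet's -x. Stiff friction hinge: about 1 N at the stay's pivot moves it, and it stays where left. Seen from above, the pivot lies at hinge + 160 mm * (-sin(door), -cos(door)) in the cabinet's x, y.
- stay: Flat steel bar, 200 mm long, 26 wide, 5 thick, 0.2 kg, on a pivot on the door's top edge about which it swings sideways and tilts up. Origin at the pivot, mid thickness; x along the bar to the knob, z up. Starts level, 4.5 mm above the roof, clear of the peg on its -y side; a stop keeps it from tipping below level, and it falls level by its own weight.
- knob (a point): Centre of the knob on the stay's free end: an upright steel cylinder 16 mm in diameter that stands 42 mm above the bar's upper face; this point lies 24 mm above that face, 195 mm from the pivot. The place to grip. Axes as the stay's.
- hole (a point): Centre of the hole to use, 132 mm from the pivot, 63 mm before the knob, at mid thickness; axes as the stay's. The bar has four rectangular through holes, each 11.5 mm along by 13 mm across the bar, at 68, 100, 132 and 164 mm from the pivot: this one is second from the knob.
- bracket: Dark slotted plate, 74 by 26 by 3 mm, on the cabinet's roof; origin at the slot's centre, at roof height; the slot runs along x (as the cabinet's x). A steel peg, 8 mm across, flat top 15.5 mm above the roof, is clamped on the slot's centre line anywhere within 12 mm either way of the centre: its place is not measured. It must never feel more than 20 N.
- hook_jar: Loose small jar on the cabinet roof, 40 mm wide, 50 high: leave alone. Origin under its centre.
- spool: Loose line spool on the cabinet roof, 44 mm wide, 30 high: leave alone. Origin under its centre.
- lacquer: Loose black bottle, 60 mm wide, 130 high, on the bench: leave alone.
- spray_can: Loose can, 56 mm wide, 180 high, on the bench: leave alone.
- steel_pot: Loose steel pot, 100 mm wide, 70 high, on the bench: leave alone.
- screwdriver: Loose screwdriver on the bench: leave alone.
- lure_tray: Loose clear tray, 130 by 90 by 30 mm, on the bench: leave alone.
- slot_top (a point): Point above the slot's centre at the height of the peg's flat top. A bar resting on the peg's top is 11 mm too high there; with the stay level and seated the peg stands 6 mm proud of the bar's upper face.

How it is judged:
By the outcome, as a careful person would: the job done as asked, in the order asked, and still so for the second after the job is handed in, with the robot touching nothing.
It also fails if it takes over 67 s, if anything falls off the work surface, if the arm or the gripper's body presses on something with over 40 N, if the wrist force passes 120 N, or if a joint passes its speed limit or range.

## Robot

A 7-joint arm with a two-finger parallel gripper is mounted at the origin on the work surface. World frame = base frame: x ahead of the robot, y to its left, z up, the work surface at z = 0. Lengths are in m, angles in rad, forces in N, time in s.
With the tool pointing down it reaches from about 0.35 to 0.9 m from the base axis. Payload 8.1 kg.
Tool frame: the origin (TCP) lies at the very end of the fingers, on their centre line; the grasp point (between the pads) lies grip_point_offset behind it (grip_point_offset is the distance from the TCP to the grasp point, in m); z points along the fingers, y is the direction in which the jaws open and shut (so a half turn about z gives the same grasp; the last joint's range is limited). The gripper opens to 92 mm and grips with 3 to 60 N. Pads are 19 mm wide; open, the fingers measure 130 mm over their backs; the gripper's body (75 mm by 190 mm) begins 47 mm behind the grasp point.
Start: joints at [-1.413, 0.434, 0.025, 1.573, -0.012, 1.134, -0.075], TCP at [0.161, 0.604, 0.227] pointing down, gripper open.
Joint ranges: [-2.62, 2.62], [-0.44, 2.09], [-1.27, 1.32], [0.08, 2.57], [-1.32, 4.46], [0.12, 2], [-2.74, 2.74]. Speed limits (rad/s): [2.22, 2.22, 3.01, 3.01, 3.14, 3.14, 3.14].

## Interface

Orientations are given as a rotation vector (axis times angle).
In Python, from cell import * gives the robot as it stands.
- The arm moves only by the tool drive_tool, never from a script. Its argument "increments" is a list of rows, each an object of numbers: "grip": the gripper's target within -1 to 1 (shut at 1, half-way at 0, fully open at -1); "tx", "ty", "tz": the shift along the world's x, y, z normalised to -1 to 1, where 1 is 400 mm; "turn": the turn about the world's z normalised to -1 to 1, where 1 is 60 degrees. In form: [{"grip": .., "tx": .., "ty": .., "tz": .., "turn": ..}, ...]. A call has 1 to 20 rows; each row is the pose to reach, as a shift and turn from the pose measured when the call began; what a row does not reach only later rows make up. A row lasts 1/10 s, in which the tool goes at most 50 mm and 8.59 degrees, less where a joint would pass 70% of its speed; a pose out of reach is approached as far as the arm can. A call with a number of a shift or a turn outside -1 to 1 is refused whole. A call with a gripper value outside its range is refused whole. The fingers move at their own pace and stop on an object; "newtons" is the grip in N (left out, the last holds). Time passes only in rows, so rows that repeat a pose let the fingers close. It gives the time, the measured TCP pose, the force and the opening at its end, in the units of the state.
- observe(): the state, without advancing time (a new reading comes with each control period).
- get_image(name): name is "scene" or "top"; returns the picture (420x560x3 uint8, red, green, blue); there is no depth.
- camera_info(name): a dict with "fx", "fy", "cx", "cy" (pixels), "eye" and "rotation" of the camera in the world. Camera axes: x right, y down, z forward; pixel columns grow to the right and rows downward; lengths in m; the calibration is good to about 2 mm. A picture is of the moment at which its call begins. camera_info takes no time and is no camera call.
- sign_off(): hands the job in, once; it reports no verdict.
The state is a dict: "clock": time; "joints": joint angles; "dq": joint speeds; "joint_efforts": joint torques, N m; "position": TCP position; "ee_rot": TCP orientation; "force": force on the tool from outside, world axes, zero at the start; "ft_torque": the same for the moment, N m; "width": opening from 0.0 (shut) to 1.0 (fully open).
Only numpy, scipy, OpenCV 4.12 (cv2) and the standard library are available. Lean on these libraries where they do the work, as an engineer would, in place of code of your own. Each camera call takes 0.05 s, during which the arm holds its last target. There are 200 camera calls.

## Working session

There is one attempt and no reset: what is moved stays moved. The work goes in short steps, Python scripts to look and compute and a tool call to move; the robot and the scene stay as the last step left them, time stands still between calls to the robot, and variables do not carry over. Pictures are saved under pics/ and viewed, about 8 in all and at most 12, crops included, and the job is handed in when it is done.

Besides the shell and the picture viewer there is one more tool, called after ">>>" by a JSON object that holds its "fn" and its "kwargs". drive_tool: Moves the arm, as the interface text tells. Its arguments: {"type":"object","properties":{"increments":{"type":"array","items":{"type":"object","properties":{"grip":{"type":"number"},"tx":{"type":"number"},"ty":{"type":"number"},"tz":{"type":"number"},"turn":{"type":"number"}}}},"newtons":{"type":"number"}},"required":["increments"]}

```bash
mkdir -p pics
python3 - <<'E'
from cell import *
import cv2
s=observe();print(s)
for n in("scene","top"):
    i=camera_info(n);print(n,i)
    im=get_image(n);cv2.imwrite(f"pics/{n}0.png",im[...,::-1])
E
```

```text
{'clock': 0.0, 'joints': array([-1.41257894,  0.43520642,  0.02495986,  1.57406922, -0.01163488,
        1.13396784, -0.07510448]), 'dq': array([-5.65262741e-04, -3.70959638e-04,  4.76139486e-04, -2.66833883e-04,
        4.02694805e-04, -3.15509723e-05, -9.13060928e-05]), 'joint_efforts': array([ 1.67068833e-04, -6.67840648e+01,  9.85529758e-01, -3.14462328e+01,
       -6.03647414e-02,  4.28005157e-02,  1.84275282e-04]), 'position': array([0.16107814, 0.60338244, 0.22596586]), 'ee_rot': array([-4.08637872e-01, -3.11480506e+00,  2.36048094e-03]), 'force': array([ 0.35676509,  0.04678083, -0.45313541]), 'ft_torque': array([-0.03899732, -0.03209316,  0.03080649]), 'width': 1.0025361007208977}
scene {'fx': 529.491409833273, 'fy': 529.491409833273, 'cx': 282.7482343169651, 'cy': 218.362404292012, 'eye': array([0.89029486, 0.56607268, 1.13567047]), 'rotation': array([-0.77890165, -2.74108256,  0.86397961])}
top {'fx': 430.782154591747, 'fy': 430.782154591747, 'cx': 281.4848717112147, 'cy': 221.17687125638136, 'eye': array([ 0.46930536, -0.00565846,  1.24123626]), 'rotation': array([-2.2155924 ,  2.14894355, -0.08205308])}
```

View pics/scene0.png

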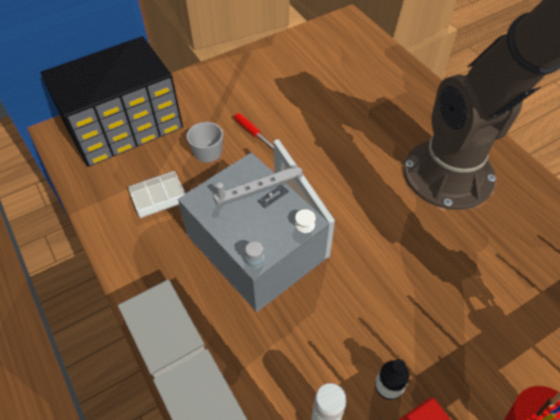

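View pics/top0.png

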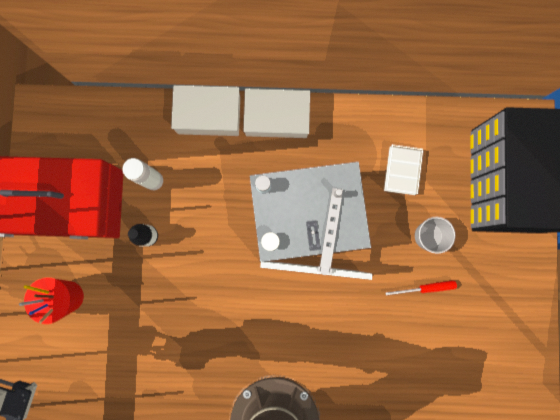

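The scene view shows the grey cabinet in the middle, with the stay from the door edge (300,173) to the knob (219,187) and the bracket at (272,196). In the top view the knob is at (338,192), the pivot is near (327,268), the bracket is at (313,235), and the door runs from (262,265) to (372,277).

```bash
cat > h.py <<'E'
from cell import *
import cv2, numpy as np
from scipy.spatial.transform import Rotation as R
def ray(n,u,v,z):
    i=camera_info(n);d=R.from_rotvec(i["rotation"]).as_matrix()@np.array([(u-i["cx"])/i["fx"],(v-i["cy"])/i["fy"],1])
    return i["eye"]+d*(z-i["eye"][2])/d[2]
def proj(n,p):
    i=camera_info(n);q=R.from_rotvec(i["rotation"]).as_matrix().T@(np.array(p)-i["eye"])
    return np.array([i["cx"]+i["fx"]*q[0]/q[2],i["cy"]+i["fy"]*q[1]/q[2]])
E
python3 - <<'E'
from h import *
t=cv2.imread("pics/top0.png");s=cv2.imread("pics/scene0.png")
a=cv2.resize(t[155:285,245:380],None,fx=4,fy=4,interpolation=cv2.INTER_CUBIC)
b=cv2.resize(s[135:285,175:340],None,fx=4,fy=4,interpolation=cv2.INTER_CUBIC)
cv2.imwrite("pics/ta.png",a);cv2.imwrite("pics/sa.png",b)
E
```

```text
(no output)
```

View pics/ta.png

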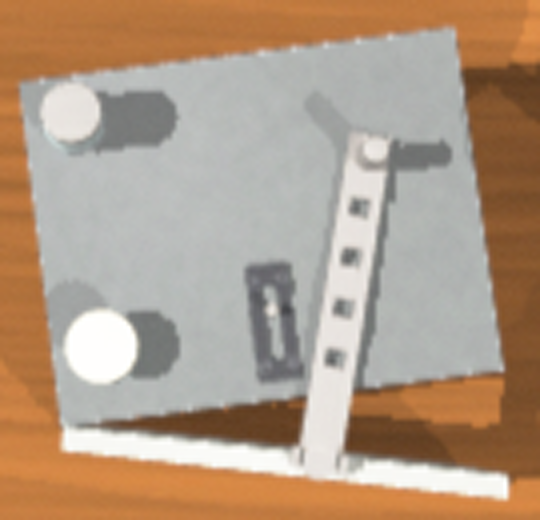

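View pics/sa.png

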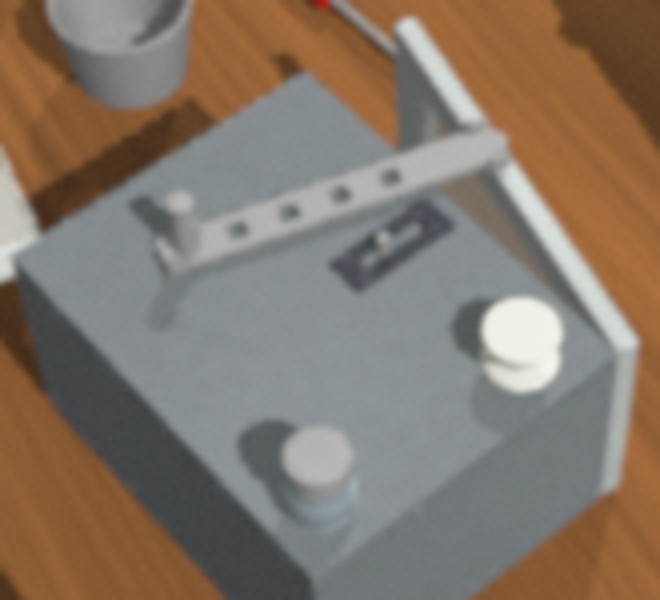

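The crops show the bracket at about (274,323) in the top crop, with a bright peg-like blob in the slot near (272,303). In the scene crop that blob is at (382,240). The knob top is at (373,150) in the top crop and (180,203) in the scene crop. I'll work out the geometry and magnify the bracket.

```bash
cat >> h.py <<'E'
def tc(x,y): return (245+(x+.5)/4-.5,155+(y+.5)/4-.5)
def sc(x,y): return (175+(x+.5)/4-.5,135+(y+.5)/4-.5)
def solve(H,c,P,r):
    "pivot at 160 from hinge H and r from point P; returns door angles & stay yaw"
    from scipy.optimize import fsolve
    f=lambda a:np.linalg.norm(piv(H,c,a[0])-P)-r
    return fsolve(f,[0.3])[0]
def piv(H,c,d):
    M=np.array([[np.cos(c),-np.sin(c)],[np.sin(c),np.cos(c)]]);return H+M@(.160*np.array([-np.sin(d),-np.cos(d)]))
E
python3 - <<'E'
from h import *
try: print("gpo",grip_point_offset)
except Exception as e: print(e)
A=[ray("top",*tc(*p),.16)[:2] for p in((20,85),(455,28),(503,372))]
print("roof",A)
e=A[0]-A[1];print("len",np.linalg.norm(e),np.linalg.norm(A[1]-A[2]))
c1=np.arctan2(e[1],e[0])-np.pi/2; f=A[1]-A[2];c2=np.arctan2(f[1],f[0]);print("yaw",np.degrees([c1,c2]))
c=c1*.56+c2*.44
M=np.array([[np.cos(c),-np.sin(c)],[np.sin(c),np.cos(c)]])
# centre: mean of corners' local
ctr=np.mean([A[0]-M@[.11,.14],A[1]-M@[.11,-.14],A[2]-M@[-.11,-.14]],axis=0)
H=ctr+M@[-.117,.14];print("ctr",ctr,"H",H,"c",c)
print("knob top",ray("top",*tc(373,150),.2115),ray("scene",*sc(180,203),.2115))
print("pivot T",ray("top",*tc(321,465),.1695))
print("hole2 T",ray("top",*tc(350,257),.1695),"S",ray("scene",*sc(290,212),.1695))
b=np.mean([ray("top",*tc(*p),.163) for p in((246,267),(292,262),(301,380),(257,383))],axis=0);print("brT",b)
b2=np.mean([ray("scene",*sc(*p),.163) for p in((330,265),(428,200),(455,228),(358,291))],axis=0);print("brS",b2)
print("peg T",ray("top",*tc(271,300),.1755),"S",ray("scene",*sc(382,238),.1755))
for d in(0,):pass
t=cv2.imread("pics/top0.png");s=cv2.imread("pics/scene0.png")
a=cv2.resize(t[215:255,300:330],(390,520),interpolation=cv2.INTER_NEAREST)
b=cv2.resize(s[180:212,255:291],None,fx=11,fy=11,interpolation=cv2.INTER_NEAREST)
o=np.zeros((520,800,3),np.uint8);o[:,:390]=a;o[:b.shape[0],395:395+b.shape[1]]=b
cv2.imwrite("pics/z.png",o)
E
```

```text
gpo 0.0188
roof [array([0.66407582, 0.08053413]), array([ 0.70917331, -0.19467208]), array([ 0.49169852, -0.22844621])]
len 0.27887674148943586 0.22008174405859723
yaw [9.30623367 8.82759582]
ctr [ 0.5780664  -0.07391122] H [0.44040599 0.04583271] c 0.15874874373415848
knob top [ 0.62174774 -0.13755417  0.2115    ] [ 0.62325314 -0.13452923  0.2115    ]
pivot T [ 0.43065837 -0.11483782  0.1695    ]
hole2 T [ 0.56022697 -0.12997358  0.1695    ] S [ 0.55993844 -0.12687098  0.1695    ]
brT [ 0.51797463 -0.08405746  0.163     ]
brS [ 0.51918066 -0.07867406  0.163     ]
peg T [ 0.53150741 -0.08094452  0.1755    ] S [ 0.52658399 -0.07843313  0.1755    ]
```

View pics/z.png

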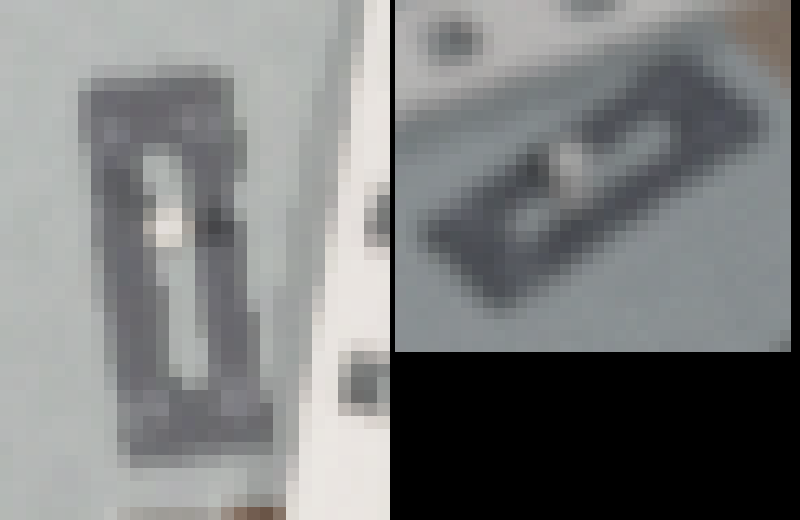

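The magnified bracket shows the peg as a bright blob, at about (170,224) on the left (top view) and (568,158) on the right (scene view). It sits beyond the slot's centre, towards +x.

Run:
```python
from h import *
pT=ray("top",312.58,231.7,.1755)[:2]; pS=ray("scene",270.2,193.9,.1755)[:2]
kT=np.array([.6217,-.1376]);kS=np.array([.6233,-.1345])
c=.1587;u=np.array([np.cos(c),np.sin(c)]);n=np.array([-u[1],u[0]])
print("peg T,S",pT,pS,"rel knob",pT-kT,pS-kS)
brT=np.array([.5180,-.0841]);brS=np.array([.5192,-.0787])
print("along/across slot from bracket T",(pT-brT)@u,(pT-brT)@n,"S",(pS-brS)@u,(pS-brS)@n)
H=np.array([.4404,.0458])
d0=solve(H,c,kT,.195);p0=piv(H,c,d0);b=kT-p0
print("now door",np.degrees(d0),"piv",p0,"yaw",np.degrees(np.arctan2(b[1],b[0])))
P=kT+((pT-kT)+(pS-kS))/2
d=solve(H,c,P,.132);q=piv(H,c,d);w=(P-q)/.132
print("peg",P,"target door",np.degrees(d),"piv",q,"yaw",np.degrees(np.arctan2(w[1],w[0])),"knob tgt",q+.195*w,"move",q+.195*w-kT)
s=observe();print(R.from_rotvec(s["ee_rot"]).as_matrix().round(3),s["position"])
```

```text
peg T,S [ 0.52637844 -0.08158111] [ 0.52610454 -0.07889951] rel knob [-0.09532156  0.05601889] [-0.09719546  0.05560049]
along/across slot from bracket T 0.008671228538276723 0.001163149444258197 S 0.006786249257726 -0.0012881561606345577
now door 13.477997821822383 piv [ 0.42816628 -0.11373161] yaw -7.030747749961484
peg [ 0.52544149 -0.08179031] target door 25.1830092507272 piv [ 0.39605603 -0.10793228] yaw 11.422670885737102 knob tgt [ 0.58719365 -0.06931346] move [-0.03450635  0.06828654]
[[-0.966  0.258 -0.   ]
 [ 0.258  0.966 -0.001]
 [-0.    -0.001 -1.   ]] [0.16104991 0.60340246 0.22601913]
```

>>> {"fn": "drive_tool", "kwargs": {"increments": [{"grip":-1,"tx":0.58,"ty":-0.93,"tz":0.2,"turn":0.13},{"grip":-1,"tx":0.58,"ty":-0.93,"tz":0.2,"turn":0.13},{"grip":-1,"tx":0.58,"ty":-0.93,"tz":0.2,"turn":0.13},{"grip":-1,"tx":0.58,"ty":-0.93,"tz":0.2,"turn":0.13},{"grip":-1,"tx":0.58,"ty":-0.93,"tz":0.2,"turn":0.13},{"grip":-1,"tx":0.58,"ty":-0.93,"tz":0.2,"turn":0.13},{"grip":-1,"tx":0.58,"ty":-0.93,"tz":0.2,"turn":0.13},{"grip":-1,"tx":0.58,"ty":-0.93,"tz":0.2,"turn":0.13},{"grip":-1,"tx":0.58,"ty":-0.93,"tz":0.2,"turn":0.13},{"grip":-1,"tx":0.58,"ty":-0.93,"tz":0.2,"turn":0.13}], "newtons": 5}}

```text
clock: 1.1
position: [0.3965, 0.2257, 0.3072]
ee_rot: [0.21, 3.132, -0.003]
force: [0.2, 0.8, 0.7]
width: 1.002
```

>>> {"fn": "drive_tool", "kwargs": {"increments": [{"grip":-1,"tx":0.565,"ty":-0.905,"tz":-0.13,"turn":0.01},{"grip":-1,"tx":0.565,"ty":-0.905,"tz":-0.13,"turn":0.01},{"grip":-1,"tx":0.565,"ty":-0.905,"tz":-0.13,"turn":0.01},{"grip":-1,"tx":0.565,"ty":-0.905,"tz":-0.13,"turn":0.01},{"grip":-1,"tx":0.565,"ty":-0.905,"tz":-0.13,"turn":0.01},{"grip":-1,"tx":0.565,"ty":-0.905,"tz":-0.13,"turn":0.01},{"grip":-1,"tx":0.565,"ty":-0.905,"tz":-0.13,"turn":0.01},{"grip":-1,"tx":0.565,"ty":-0.905,"tz":-0.13,"turn":0.01},{"grip":-1,"tx":0.565,"ty":-0.905,"tz":-0.13,"turn":0.01},{"grip":-1,"tx":0.565,"ty":-0.905,"tz":-0.13,"turn":0.01},{"grip":-1,"tx":0.565,"ty":-0.905,"tz":-0.13,"turn":0.01}]}}

```text
clock: 2.2
position: [0.6223, -0.1365, 0.2541]
ee_rot: [0.196, 3.135, -0.003]
force: [0.3, 0.7, -0.1]
width: 0.997
```

>>> {"fn": "drive_tool", "kwargs": {"increments": [{"grip":-1,"tz":-0.07},{"grip":-1,"tz":-0.14},{"grip":-1,"tz":-0.195},{"grip":-1,"tz":-0.195},{"grip":-1,"tz":-0.195}]}}

```text
invalid input
```

Run:
```python
from h import *
t=get_image("top")[...,::-1];s=get_image("scene")[...,::-1]
a=cv2.resize(t[155:285,245:380],None,fx=3,fy=3,interpolation=cv2.INTER_CUBIC)
b=cv2.resize(s[135:265,175:305],None,fx=3,fy=3,interpolation=cv2.INTER_CUBIC)
cv2.imwrite("pics/g.png",np.hstack([a,b]));print(observe()["position"])
```

```text
[ 0.62231485 -0.13457439  0.25483194]
```

View pics/g.png

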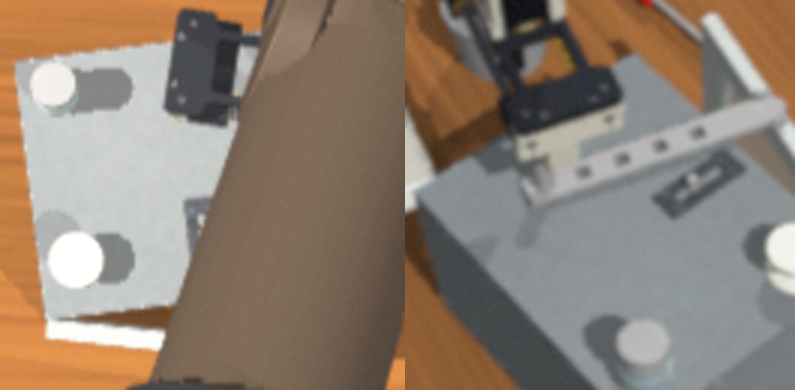

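The picture shows the open gripper straddling the knob from above, with nothing touched. The top view is mostly hidden by the arm. The last call was refused, probably because it left out some fields, so I'll send full rows.

>>> {"fn": "drive_tool", "kwargs": {"increments": [{"grip":-1,"tx":0,"ty":0,"tz":-0.07,"turn":0},{"grip":-1,"tx":0,"ty":0,"tz":-0.14,"turn":0},{"grip":-1,"tx":0,"ty":-0.003,"tz":-0.197,"turn":0},{"grip":-1,"tx":0,"ty":-0.003,"tz":-0.197,"turn":0},{"grip":-1,"tx":0,"ty":-0.003,"tz":-0.197,"turn":0}], "newtons": 5}}

```text
clock: 2.8
position: [0.6224, -0.1344, 0.1768]
ee_rot: [0.189, 3.134, -0.0]
force: [0.9, -0.1, 0.3]
width: 0.998
```

>>> {"fn": "drive_tool", "kwargs": {"increments": [{"grip":1,"tx":0,"ty":-0.003,"tz":0,"turn":0},{"grip":1,"tx":0,"ty":-0.003,"tz":0,"turn":0},{"grip":1,"tx":0,"ty":-0.003,"tz":0,"turn":0},{"grip":1,"tx":0,"ty":-0.003,"tz":0,"turn":0},{"grip":1,"tx":0,"ty":-0.003,"tz":0,"turn":0},{"grip":1,"tx":0,"ty":-0.003,"tz":0,"turn":0},{"grip":1,"tx":0,"ty":-0.003,"tz":0,"turn":0},{"grip":1,"tx":0,"ty":-0.003,"tz":0,"turn":0}], "newtons": 8}}

```text
clock: 3.6
position: [0.6224, -0.1357, 0.1768]
ee_rot: [0.189, 3.134, -0.0]
force: [0.4, 0.2, -0.3]
width: 0.35
```

>>> {"fn": "drive_tool", "kwargs": {"increments": [{"grip":1,"tx":0,"ty":0,"tz":0,"turn":0},{"grip":1,"tx":0,"ty":0,"tz":0,"turn":0},{"grip":1,"tx":0,"ty":0,"tz":0,"turn":0},{"grip":1,"tx":0,"ty":0,"tz":0,"turn":0},{"grip":1,"tx":0,"ty":0,"tz":0,"turn":0},{"grip":1,"tx":0,"ty":0,"tz":0,"turn":0}]}}

```text
clock: 4.2
position: [0.6224, -0.1357, 0.1768]
ee_rot: [0.189, 3.134, -0.0]
force: [-0.3, 0.1, 0.3]
width: 0.172
```

>>> {"fn": "drive_tool", "kwargs": {"increments": [{"grip":1,"tx":-0.004,"ty":0,"tz":0.02,"turn":0},{"grip":1,"tx":-0.008,"ty":0.001,"tz":0.04,"turn":0},{"grip":1,"tx":-0.011,"ty":0.002,"tz":0.06,"turn":0},{"grip":1,"tx":-0.014,"ty":0.002,"tz":0.07,"turn":0},{"grip":1,"tx":-0.014,"ty":0.002,"tz":0.07,"turn":0},{"grip":1,"tx":-0.014,"ty":0.002,"tz":0.07,"turn":0}]}}

```text
clock: 4.8
position: [0.6171, -0.1349, 0.205]
ee_rot: [0.189, 3.133, -0.0]
force: [1.5, -0.7, -2.1]
width: 0.171
```

Run:
```python
from h import *
s=get_image("scene")[...,::-1]
cv2.imwrite("pics/l.png",cv2.resize(s[135:265,175:325],None,fx=4,fy=4,interpolation=cv2.INTER_CUBIC));o=observe();print(o["position"],o["force"],o["width"])
```

```text
[ 0.6170259  -0.13486822  0.20478706] [-0.06588871  0.56695263 -1.66904082] 0.17122813513077814
```

View pics/l.png

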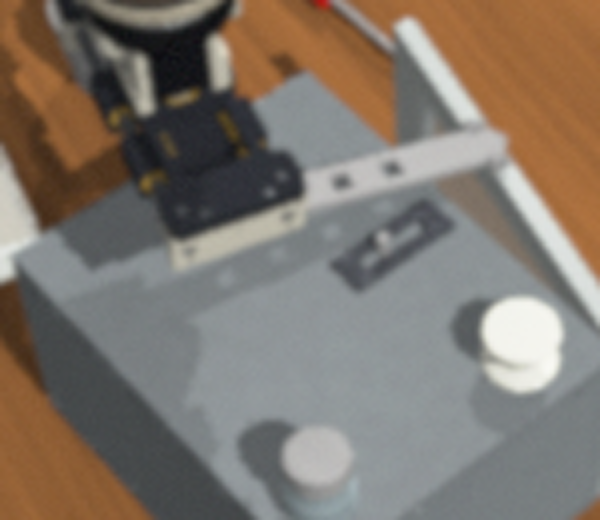

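The bar is lifted and clear, with the knob held in the jaws; the peg is visible at (383,240). Next I'll draw the door open and swing the bar over the peg.

>>> {"fn": "drive_tool", "kwargs": {"increments": [{"grip":1,"tx":-0.009,"ty":0.017,"tz":0,"turn":0.03},{"grip":1,"tx":-0.017,"ty":0.033,"tz":0,"turn":0.06},{"grip":1,"tx":-0.026,"ty":0.05,"tz":0,"turn":0.09},{"grip":1,"tx":-0.035,"ty":0.066,"tz":0,"turn":0.12},{"grip":1,"tx":-0.043,"ty":0.083,"tz":0,"turn":0.15},{"grip":1,"tx":-0.052,"ty":0.1,"tz":0,"turn":0.18},{"grip":1,"tx":-0.061,"ty":0.116,"tz":0,"turn":0.21},{"grip":1,"tx":-0.07,"ty":0.133,"tz":0,"turn":0.25},{"grip":1,"tx":-0.078,"ty":0.15,"tz":0,"turn":0.28},{"grip":1,"tx":-0.087,"ty":0.166,"tz":0,"turn":0.307},{"grip":1,"tx":-0.087,"ty":0.166,"tz":0,"turn":0.307},{"grip":1,"tx":-0.087,"ty":0.166,"tz":0,"turn":0.307}]}}

```text
clock: 6.05
position: [0.5818, -0.0685, 0.2047]
ee_rot: [-0.315, 3.124, 0.0]
force: [-1.8, 0.2, -1.5]
width: 0.174
```

Run:
```python
from h import *
s=get_image("scene")[...,::-1];t=get_image("top")[...,::-1]
a=cv2.resize(s[150:250,200:320],None,fx=4,fy=4,interpolation=cv2.INTER_CUBIC)
b=cv2.resize(t[190:290,255:335],None,fx=4,fy=4,interpolation=cv2.INTER_CUBIC)
cv2.imwrite("pics/m.png",np.hstack([a,b]));o=observe();print(o["position"],o["force"],o["width"],o["clock"])
```

```text
[ 0.58195123 -0.06893093  0.20464064] [-1.86529798  0.55067071 -1.30931811] 0.17206611250798956 6.15
```

View pics/m.png

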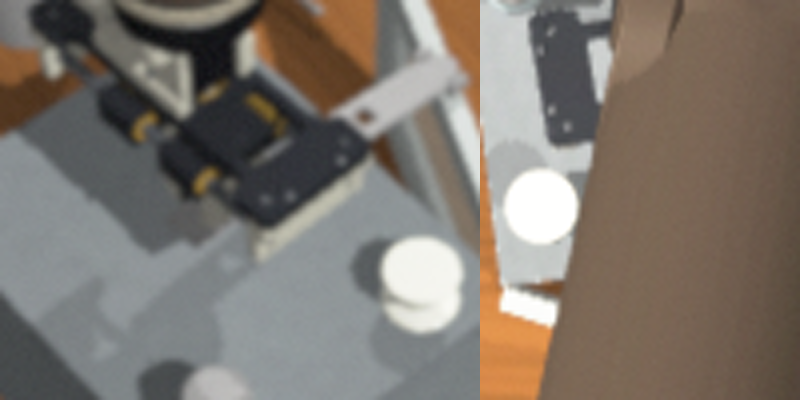

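Both views show the gripper hiding the peg, so I'll feel for it: lower to just above the expected contact height (TCP about 0.193).

>>> {"fn": "drive_tool", "kwargs": {"increments": [{"grip":1,"tx":0.002,"ty":0,"tz":-0.008,"turn":0},{"grip":1,"tx":0.004,"ty":0.001,"tz":-0.016,"turn":0},{"grip":1,"tx":0.006,"ty":0.001,"tz":-0.025,"turn":0},{"grip":1,"tx":0.006,"ty":0.001,"tz":-0.025,"turn":0},{"grip":1,"tx":0.006,"ty":0.001,"tz":-0.025,"turn":0}], "newtons": 6}}

```text
clock: 6.65
position: [0.5843, -0.0685, 0.1945]
ee_rot: [-0.313, 3.125, -0.0]
force: [-0.7, -0.1, -2.0]
width: 0.17
```

```bash
cat > o.py <<'E'
from cell import *
o=observe();print(o["clock"],o["position"].round(4),o["force"].round(1),o["ft_torque"].round(2),round(o["width"],3))
E
python3 o.py
```

```text
6.65 [ 0.5843 -0.0685  0.1945] [-0.7 -0.1 -2. ] [ 0.1   0.05 -0.05] 0.17
```

Still hanging free (fz about -2). Next come 1–1.5 mm steps.

>>> {"fn": "drive_tool", "kwargs": {"increments": [{"grip":1,"tx":0.001,"ty":0,"tz":-0.004,"turn":0},{"grip":1,"tx":0.002,"ty":0,"tz":-0.008,"turn":0},{"grip":1,"tx":0.002,"ty":0,"tz":-0.008,"turn":0}]}}

```text
clock: 6.95
position: [0.585, -0.0685, 0.191]
ee_rot: [-0.314, 3.125, -0.0]
force: [-0.3, -0.2, -0.7]
width: 0.169
```

>>> {"fn": "drive_tool", "kwargs": {"increments": [{"grip":1,"tx":0.001,"ty":0,"tz":-0.004,"turn":0},{"grip":1,"tx":0.001,"ty":0,"tz":-0.006,"turn":0},{"grip":1,"tx":0.001,"ty":0,"tz":-0.006,"turn":0}]}}

```text
clock: 7.25
position: [0.5856, -0.0685, 0.1886]
ee_rot: [-0.314, 3.125, -0.0]
force: [0.9, -0.5, -0.5]
width: 0.171
```

>>> {"fn": "drive_tool", "kwargs": {"increments": [{"grip":1,"tx":0.001,"ty":0,"tz":-0.004,"turn":0},{"grip":1,"tx":0.001,"ty":0,"tz":-0.004,"turn":0},{"grip":1,"tx":0.001,"ty":0,"tz":-0.004,"turn":0}]}}

```text
clock: 7.55
position: [0.5859, -0.0685, 0.1869]
ee_rot: [-0.314, 3.125, -0.0]
force: [-0.1, -0.2, -1.4]
width: 0.171
```

```bash
python3 o.py
```

```text
7.55 [ 0.5859 -0.0685  0.1869] [-0.1 -0.2 -1.4] [ 0.01  0.08 -0.07] 0.171
```

No contact below the peg-top height, so the hole is probably over the peg. I'll keep going gently.

>>> {"fn": "drive_tool", "kwargs": {"increments": [{"grip":1,"tx":0.001,"ty":0,"tz":-0.004,"turn":0},{"grip":1,"tx":0.002,"ty":0,"tz":-0.008,"turn":0},{"grip":1,"tx":0.002,"ty":0,"tz":-0.008,"turn":0}]}}

```text
clock: 7.85
position: [0.5866, -0.0684, 0.1834]
ee_rot: [-0.314, 3.125, -0.0]
force: [-0.4, 0.4, -2.1]
width: 0.174
```

>>> {"fn": "drive_tool", "kwargs": {"increments": [{"grip":1,"tx":0.001,"ty":0,"tz":-0.004,"turn":0},{"grip":1,"tx":0.002,"ty":0,"tz":-0.008,"turn":0},{"grip":1,"tx":0.002,"ty":0,"tz":-0.008,"turn":0}]}}

```text
clock: 8.15
position: [0.5873, -0.0684, 0.1799]
ee_rot: [-0.314, 3.126, 0.0]
force: [-0.3, 0.2, 0.4]
width: 0.172
```

Run:
```python
import o
from h import *
s=get_image("scene")[...,::-1]
cv2.imwrite("pics/n.png",cv2.resize(s[150:250,195:325],None,fx=5,fy=5,interpolation=cv2.INTER_CUBIC))
```

```text
8.15 [ 0.5873 -0.0684  0.1799] [-0.3  0.2  0.4] [ 0.01  0.16 -0.08] 0.172
```

View pics/n.png

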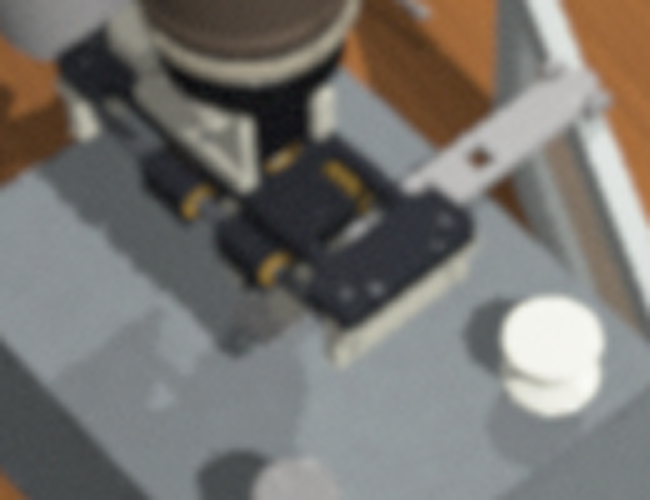

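The first hole shows at (480,156). The hole to use and the peg are still hidden under the gripper. The load has shifted slightly (fz +0.4), so I'll lower 1 mm at a time.

>>> {"fn": "drive_tool", "kwargs": {"increments": [{"grip":1,"tx":0,"ty":0,"tz":-0.002,"turn":0},{"grip":1,"tx":0,"ty":0,"tz":-0.003,"turn":0},{"grip":1,"tx":0,"ty":0,"tz":-0.003,"turn":0}]}}

```text
clock: 8.5
position: [0.5875, -0.0684, 0.1789]
ee_rot: [-0.314, 3.125, -0.0]
force: [-0.5, 0.1, -1.0]
width: 0.17
```

>>> {"fn": "drive_tool", "kwargs": {"increments": [{"grip":1,"tx":0,"ty":0,"tz":-0.002,"turn":0},{"grip":1,"tx":0,"ty":0,"tz":-0.003,"turn":0},{"grip":1,"tx":0,"ty":0,"tz":-0.003,"turn":0}]}}

```text
clock: 8.8
position: [0.5876, -0.0684, 0.1778]
ee_rot: [-0.314, 3.125, -0.0]
force: [0.5, -0.2, 0.0]
width: 0.175
```

```bash
python3 o.py
```

```text
8.8 [ 0.5876 -0.0684  0.1778] [ 0.5 -0.2  0. ] [ 0.01  0.08 -0.  ] 0.175
```

>>> {"fn": "drive_tool", "kwargs": {"increments": [{"grip":1,"tx":0,"ty":0,"tz":-0.002,"turn":0},{"grip":1,"tx":0,"ty":0,"tz":-0.002,"turn":0},{"grip":1,"tx":0,"ty":0,"tz":-0.002,"turn":0},{"grip":-0.2,"tx":0,"ty":0,"tz":-0.002,"turn":0},{"grip":-0.2,"tx":0,"ty":0,"tz":-0.002,"turn":0},{"grip":-0.2,"tx":0,"ty":0,"tz":-0.002,"turn":0},{"grip":-0.2,"tx":0,"ty":0,"tz":-0.002,"turn":0},{"grip":-0.2,"tx":0,"ty":0,"tz":-0.002,"turn":0},{"grip":-0.2,"tx":0,"ty":0,"tz":-0.002,"turn":0}]}}

```text
clock: 9.7
position: [0.5876, -0.0684, 0.177]
ee_rot: [-0.314, 3.125, -0.0]
force: [0.9, 0.6, 0.8]
width: 0.591
```

>>> {"fn": "drive_tool", "kwargs": {"increments": [{"grip":-0.2,"tx":0,"ty":0,"tz":0.05,"turn":0},{"grip":-0.2,"tx":0,"ty":0,"tz":0.12,"turn":0},{"grip":-0.2,"tx":0,"ty":0,"tz":0.24,"turn":0},{"grip":-0.2,"tx":0,"ty":0,"tz":0.35,"turn":0},{"grip":-0.2,"tx":0,"ty":-0.12,"tz":0.4,"turn":0},{"grip":-0.2,"tx":0,"ty":-0.24,"tz":0.4,"turn":0},{"grip":-0.2,"tx":0,"ty":-0.36,"tz":0.4,"turn":0},{"grip":-0.2,"tx":0,"ty":-0.48,"tz":0.4,"turn":0},{"grip":-0.2,"tx":0,"ty":-0.6,"tz":0.4,"turn":0},{"grip":-0.2,"tx":0,"ty":-0.6,"tz":0.4,"turn":0},{"grip":-0.2,"tx":0,"ty":-0.6,"tz":0.4,"turn":0}]}}

```text
clock: 10.8
position: [0.5869, -0.3102, 0.3365]
ee_rot: [-0.309, 3.126, -0.0]
force: [-0.6, 0.2, -0.4]
width: 0.602
```

Run:
```python
import o
from h import *
s=get_image("scene")[...,::-1];t=get_image("top")[...,::-1]
cv2.imwrite("pics/s9.png",s);cv2.imwrite("pics/t9.png",t)
a=cv2.resize(s[145:265,195:325],(520,480),interpolation=cv2.INTER_CUBIC)
b=cv2.resize(t[160:280,260:330],(280,480),interpolation=cv2.INTER_CUBIC)
cv2.imwrite("pics/f.png",np.hstack([a,b]))
```

```text
10.8 [ 0.5869 -0.3102  0.3365] [-0.6  0.2 -0.4] [ 0.06 -0.01 -0.01] 0.602
```

View pics/f.png

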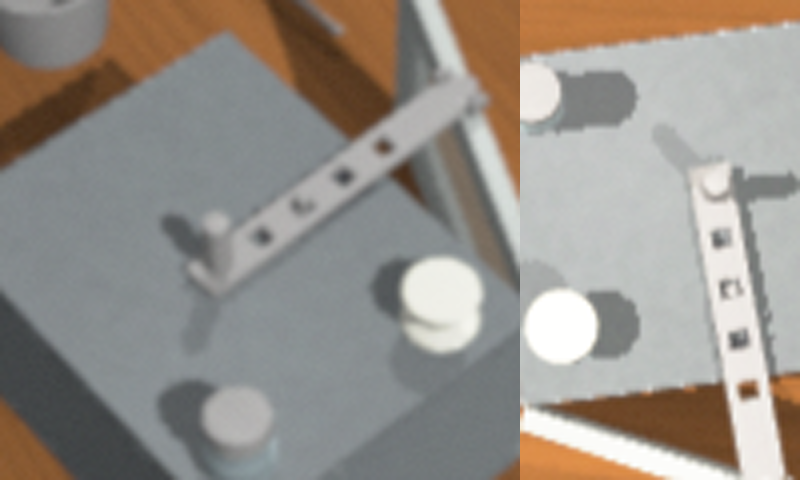

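The bar now lies with the peg showing in its second hole from the knob, at (303,204) in the scene crop and (733,290) in the top crop. The other three holes are empty, and the jar and spool have not moved. I'll check that it is fully down by triangulating the knob and comparing with the start.

Run:
```python
from h import *
def tri(a,b):
    f=[(camera_info(n)["eye"],ray(n,*p,0)-camera_info(n)["eye"]) for n,p in(("top",a),("scene",b))]
    A=sum((np.eye(3)-np.outer(d,d)/(d@d)) for e,d in f);B=sum((np.eye(3)-np.outer(d,d)/(d@d))@e for e,d in f)
    return np.linalg.solve(A,B)
c=lambda x,o:o+(x+.5)/4-.5
k=tri((c(195,260),c(182,160)),(c(215,195),c(220,145)))
k0=tri(tc(373,150),sc(180,203))
h4=tri((c(202,260),c(237,160)),(c(261,195),c(236,145)))
h40=tri(tc(359,207),sc(238,230))
print("knob now/start",k.round(4),k0.round(4),"hole164 now/start",h4.round(4),h40.round(4))
s=cv2.imread("pics/s9.png");t=cv2.imread("pics/t9.png")
a=cv2.resize(s[182:212,245:295],(600,360),interpolation=cv2.INTER_CUBIC);b=cv2.resize(t[215:245,302:322],(200,300),interpolation=cv2.INTER_CUBIC)
o=np.zeros((360,800,3),np.uint8);o[:,:600]=a;o[:300,600:]=b;cv2.imwrite("pics/h.png",o)
```

```text
knob now/start [ 0.5881 -0.0673  0.2102] [ 0.6222 -0.138   0.2072] hole164 now/start [ 0.5578 -0.0746  0.1659] [ 0.5914 -0.1348  0.1653]
```

View pics/h.png

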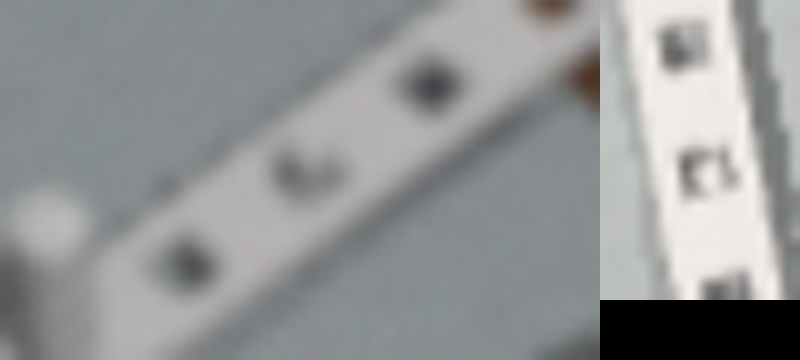

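The peg fills the second hole, and the bar is back at its level height within the accuracy of the cameras. The tool never felt more than about 1 N upward while lowering, so the bar did not jam. I'll hand in.

```bash
python3 -c "
from cell import *
print(sign_off(),observe()['clock'])"
```

```text
the job is handed in; nothing more can be done
the job is handed in; nothing more can be done
```

The stay's second hole from the knob is down over the peg, holding the door open at about 25°, up from about 13°. Both door angles come from the image measurements. I gripped the knob at 6–8 N, lifted the bar clear, drew the door out, lowered the bar in small steps, let go and backed away. The job was handed in at about 11 s of the 67 s allowed.

**Seating:** the pictures after release show the peg in the second hole from the knob and the other three holes empty. The fingers let go within 0.2 mm of the height at which they had gripped the level bar.

**Forces:** at the readings, the upward force on the tool stayed below about 1 N while lowering. The peg was therefore not forced and the bar did not jam.

**Surroundings:** the jar and spool look unmoved, and the arm stayed clear of the other items. The robot was touching nothing at hand-in.

**Disagreement between checks:** measured from the two cameras, the end hole came out 0.6 mm higher than at the start and the knob 3 mm higher. The two views also differed from each other by up to about 5 mm. I took this as camera error, since the release height and the low forces both point to a level bar. I did not press on the knob to confirm it.

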